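Fit the vial rotor on its keyed drive spindle

TASK

Put the aluminium vial rotor on the spindle of the white drive unit and, pressing only lightly, turn it until the slots in its hub line up with the spindle's cross pin and it drops fully home, flat on the spindle's flange. Then let go of it. Handle it gently and upright, and leave the glassware and the vial rack where they are.

Things in the scene. Friction and masses are not known exactly. Their poses are not given: they have to be found in the camera images.
- rotor_mid (a point): The rotor (loose, 0.25 to 0.46 kg, upright on the bench): aluminium disc, 110 mm wide, 8 mm thick, on a round hub 48 mm wide, 32 mm long; 76 mm tall with its knob. Point on its axis, half-way up: 38 mm above the hub's underside, 2 mm below the disc's top. z: its axis, up. Orange lines on the disc, along its x and y, show the slots in the hub's underside.
- rotor_knob (a point): Middle of the rotor's smooth round black grip knob (30 mm diameter, 36 mm tall, standing on the disc), on the axis, 58 mm above the hub's underside; z up. It can be gripped from above at any yaw; the best grasp height is about 6 mm above this point.
- rotor_bore (a point): Centre of the hub's underside, on the rotor's axis; z up, into the hub. Mouth of a blind bore, 18 mm diameter, 32 mm deep. Two crossed slots, 8 mm wide and 9 mm deep, run across the underside along the rotor's x and y, so the hub fits over the cross pin at every quarter turn.
- spindle_seat (a point): Point on the spindle's axis on the top face of its flange (48 mm diameter), 56 mm above the bench, where the hub's underside rests when home. z up; x, y belong to the housing, not to the spindle. A brake drag of about 0.15 N m holds the spindle: a hard press while turning (above some 15 N) can drag it round with the hub. 2 to 8 N works well; never bear on it with more than 45 N.
- spindle_tip (a point): Top of the spindle's steel pilot, 29 mm above the flange: 16 mm diameter, its last 8 mm tapering to 8 mm. Across the pilot's foot, on the flange, lies a brass cross pin 44 mm long, 6.5 mm wide, 7 mm tall; its direction is not reported and may be anything. With slots out of line the hub stands on the pin, 7 mm too high. x, y as the housing.
- drive: The drive unit, fixed to the bench: a white box 160 x 160 mm, 50 mm high, dark round plate on top with the spindle in its middle. Origin: centre of its underside; its front with controls faces its -x. z up.
- vial_rack: Bystander, loose: white vial rack, 100 mm (its x) by 36 mm, 58 mm tall with its vials. Origin: centre of the underside. Leave alone.
- flask: Bystander, loose: conical glass flask, 70 mm diameter, 100 mm tall. Origin: centre of the underside. Leave alone.
- beaker: Bystander, loose: glass beaker, 68 mm diameter, 85 mm tall. Origin: centre of the underside. Leave alone.
- amber_bottle: Bystander, loose: amber bottle with red cap, 66 mm diameter, 130 mm tall. Origin: centre of the underside. Leave alone.
- clear_bottle: Bystander, loose: clear bottle with blue cap, 66 mm diameter, 140 mm tall. Origin: centre of the underside. Leave alone.

How it is judged:
By the outcome, as a careful person would: the job done as asked, in the order asked, and still so for the second after the job is handed in, with the robot touching nothing.
It also fails if it takes over 72 s, if anything falls off the work surface, if the arm or the gripper's body presses on something with over 40 N, if the wrist force passes 120 N, or if a joint passes its speed limit or range.

ROBOT

A 6-joint arm with a two-finger parallel gripper is mounted at the origin on the work surface. World frame = base frame: x ahead of the robot, y to its left, z up, the work surface at z = 0. Lengths are in mm, angles in degrees, forces in N, time in s.
With the tool pointing down it reaches from about 350 to 850 mm from the base axis. Payload 8.1 kg.
Tool frame: the origin (TCP) lies between the finger pads; the fingertips stand r.nose_length ahead of it and the grasp point (between the pads) lies 3 mm ahead of it (r.nose_length is the distance from the TCP to the fingertips, in mm); x points along the fingers, y is the direction in which the jaws open and shut, and the axes are right-handed (so a half turn about x gives the same grasp; the last joint's range is limited). The gripper opens to 85 mm and grips with 20 to 120 N. Pads are 22 mm wide; open, the fingers measure 114 mm over their backs; the gripper's body (76 mm by 85 mm) begins 54 mm behind the grasp point. The pads swing forward as they close: fully open they stand 13 mm farther back than shut.
Start: joints at [61.341, 7.471, 85.268, -0, 87.261, -4.893], TCP at [241.784, 549.132, 253.292] pointing down, gripper open.
Joint ranges: [-169.43, 169.43], [-51.17, 129.36], [1.28, 143.12], [-76.62, 256.62], [0, 156.53], [-152.29, 152.29]. Speed limits (degrees/s): [136.94, 136.94, 159.86, 180, 180, 180].

INTERFACE

Orientations are given as [roll, pitch, yaw] about the fixed x, y, z axes, in that order (R = Rz(yaw) Ry(pitch) Rx(roll)).
In Python, from bench import sense, optics, order, r gives the robot as it stands.
- The arm moves only by the tool carry_out, never from a script. Its argument "commands" is one flat list of numbers, 7 for each row, row after row: the shift along the tool's x, y, z in m, then the turn, a rotation vector about the tool's x, y, z in degrees, then the closure, from -1 (fully open) to 1 (shut), so that 0 is half open. A call has 1 to 12 rows; each row is the pose to reach, as a shift and turn from the pose measured when the call began, along the tool's axes at that moment; what a row does not reach only later rows make up. A row lasts 1/8 s, in which the tool goes at most 62.5 mm and 10.7 degrees, less where a joint would pass 70% of its speed; a pose out of reach is approached as far as the arm can. A call with a gripper value outside its range is refused whole. The fingers move at their own pace and stop on an object; "grip_force" is the grip in N (left out, the last holds). Time passes only in rows, so rows that repeat a pose let the fingers close. It gives the time, the measured TCP pose, the force and the opening at its end, in the units of the state.
- sense(): the state, without advancing time (a new reading comes with each control period).
- optics.snapshot(name): name is "scene" or "top" or "wrist"; returns (picture, depth): 400x640x3 uint8, red, green, blue; 400x640 float32, mm along the optical axis (not along the pixel's ray), 0 where there is no reading.
- optics.calibration(name): a dict with "mtx" (3x3 intrinsics, pixels), "extrinsics" (4x4, takes a point from camera to world coordinates). Camera axes: x right, y up, looking along -z (the intrinsics and any distortion apply to the point x, -y, -z); pixel columns grow to the right and rows downward; lengths in mm; the calibration is good to about 2 mm. A picture is of the moment at which its call begins: read the wrist's pose just before it. calibration takes no time and is no camera call; for the wrist camera it gives the pose at the moment of the call.
- order.hand_in(): hands the job in, once; it reports no verdict.
The state is a dict: "time": time; "joint_pos": joint angles; "qd": joint speeds; "joint_efforts": joint torques, N m; "tool_pos": TCP position; "tcp_rot": TCP orientation; "ft_force": force on the tool from outside, world axes, zero at the start; "wrist_torque": the same for the moment, N m; "finger_gap": finger opening in mm.
Only numpy, scipy, OpenCV 4.12 (cv2) and the standard library are available. Lean on these libraries where they do the work, as an engineer would, in place of code of your own. Each camera call takes 0.05 s, during which the arm holds its last target. There are 200 camera calls.

## Working session

There is one attempt and no reset: what is moved stays moved. The work goes in short steps, Python scripts to look and compute and a tool call to move; the robot and the scene stay as the last step left them, time stands still between calls to the robot, and variables do not carry over. Pictures are saved under pics/ and viewed, about 8 in all and at most 12, crops included, and the job is handed in when it is done.

Besides the shell and the picture viewer there is one more tool, called after "Request:" by a JSON object that holds its "method" and its "body". carry_out: Moves the arm, as the interface text tells. Its arguments: {"type":"object","properties":{"commands":{"type":"array","items":{"type":"number"}},"grip_force":{"type":"number"}},"required":["commands"]}

```bash
mkdir -p pics; ls
python3 - <<'E'
from bench import sense, optics, order, r
import cv2,numpy as np
s=sense();print(s,r.nose_length)
for n in("scene","top"):
    p,d=optics.snapshot(n);np.savez(f"{n}.npz",p=p,d=d,**{k:np.array(v) for k,v in optics.calibration(n).items()})
    cv2.imwrite(f"pics/{n}.png",p[:,:,::-1])
    print(n,optics.calibration(n))
E
```

```text
pics
{'time': 0.0, 'joint_pos': array([ 6.13400393e+01,  7.51524512e+00,  8.53293618e+01,  6.93006548e-04,
        8.72630721e+01, -4.89322354e+00]), 'qd': array([ 0.07438525, -0.03837055, -0.09496147,  0.05765981, -0.06278319,
        0.12106735]), 'joint_efforts': array([-1.54377653e-03, -5.69429398e+01, -5.00535822e+01, -3.72779768e-04,
        1.56655954e-02,  3.76778485e-05]), 'tool_pos': array([241.53648709, 548.67021577, 252.24219255]), 'tcp_rot': array([ -95.26151166,   89.89231876, -119.02828255]), 'ft_force': array([-0.01506388,  0.06584487,  0.18590635]), 'wrist_torque': array([-0.00058619,  0.0019624 , -0.02164555]), 'finger_gap': 85.46674424658906} 22.0
scene {'mtx': array([[394.53154989,   0.        , 319.03618412],
       [  0.        , 394.53154989, 200.84518989],
       [  0.        ,   0.        ,   1.        ]]), 'extrinsics': array([[-3.84355130e-01, -4.72635868e-01,  7.93023625e-01,
         1.31020780e+03],
       [ 9.23136243e-01, -2.05622001e-01,  3.24867772e-01,
         4.02079342e+02],
       [ 9.51894330e-03,  8.56933445e-01,  5.15339171e-01,
         5.45138030e+02],
       [ 0.00000000e+00,  0.00000000e+00,  0.00000000e+00,
         1.00000000e+00]])}
top {'mtx': array([[435.41850366,   0.        , 320.61613504],
       [  0.        , 435.41850366, 195.74748775],
       [  0.        ,   0.        ,   1.        ]]), 'extrinsics': array([[-2.47898308e-02,  9.94607629e-01, -1.00703167e-01,
         5.51958305e+02],
       [-9.99580906e-01, -2.61673270e-02, -1.23807580e-02,
         1.24399862e+02],
       [-1.49491290e-02,  1.00354046e-01,  9.94839479e-01,
         9.61510446e+02],
       [ 0.00000000e+00,  0.00000000e+00,  0.00000000e+00,
         1.00000000e+00]])}
```

View pics/scene.png

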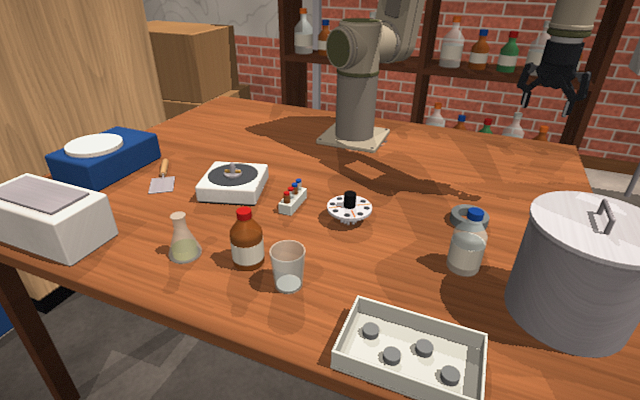

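View pics/top.png

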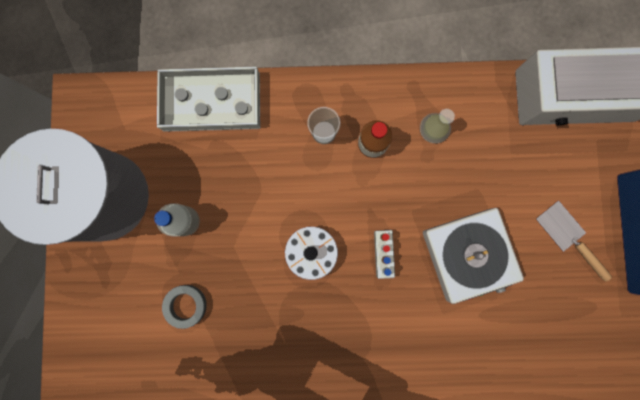

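```bash
cat > h.py <<'E'
import numpy as np,cv2
def proj(u,v,z,K,E):
    d=E[:3,:3]@np.array([(u-K[0,2])/K[0,0],-(v-K[1,2])/K[1,1],-1.]);o=E[:3,3]
    return o+d*(z-o[2])/d[2]
def pix(P,K,E):
    c=E[:3,:3].T@(np.asarray(P,float)-E[:3,3]);return K[0,0]*c[0]/-c[2]+K[0,2],-K[1,1]*c[1]/-c[2]+K[1,2]
E
python3 - <<'E'
from h import *
t=np.load("top.npz");p=t['p'][:,:,::-1]
a=cv2.resize(p[220:290,276:346],None,fx=5.6,fy=5.6,interpolation=cv2.INTER_CUBIC)
b=cv2.resize(p[220:290,440:510],None,fx=5.6,fy=5.6,interpolation=cv2.INTER_CUBIC)
cv2.imwrite("pics/crop1.png",np.hstack([a,b]))
# depth-based clouds
K,E,d=t['mtx'],t['extrinsics'],t['d']
v,u=np.mgrid[:400,:640];z=d
P=np.stack([(u-K[0,2])/K[0,0]*z,-(v-K[1,2])/K[1,1]*z,-z],-1)@E[:3,:3].T+E[:3,3]
def circ(m,n):
    q=P[m&(d>0)];(c,rr)=cv2.minEnclosingCircle(q[:,:2].astype(np.float32));print(n,len(q),c,rr,q[:,2].mean(),q[:,:2].mean(0))
box=lambda u0,u1,v0,v1:(u>u0)&(u<u1)&(v>v0)&(v<v1)
A=box(276,346,218,290)
circ(A&(P[...,2]>33)&(P[...,2]<45),"disc");circ(A&(P[...,2]>68),"knob")
B=box(415,530,200,310)
circ(B&(P[...,2]>75),"tip");circ(B&(P[...,2]>55.),"spindle")
m=B&(P[...,2]>45)&(P[...,2]<60);print("drive",cv2.minAreaRect(P[m][:,:2].astype(np.float32)),np.median(P[m][:,2]))
m=A&(P[...,2]<3);print("bench z",np.median(P[m][:,2]))
for n,(u0,u1,v0,v1) in dict(rack=(370,400,225,285),clear=(150,205,200,245)).items():
    m=box(u0,u1,v0,v1)&(P[...,2]>15);print(n,P[m].min(0),P[m].max(0))
E
```

```text
disc 1955 (526.4530639648438, 160.0942840576172) 54.786441802978516 38.58074852081045 [526.29092448 159.99464226]
knob 170 (526.0755004882812, 159.84596252441406) 14.720304489135742 74.32811005878081 [526.32347464 159.81704241]
tip 49 (513.296630859375, -179.65553283691406) 7.58585262298584 80.12453062926961 [ 513.54471243 -178.5451975 ]
spindle 209 (513.2651977539062, -179.07489013671875) 23.929750442504883 63.64329844665087 [ 512.98684025 -177.98419281]
drive ((513.4967041015625, -179.25408935546875), (158.69204711914062, 159.0623779296875), 16.634611129760742) 48.647578676972614
bench z -1.5995725698077194
rack [469.91252886 -15.26664718  15.64885796] [569.6700583  124.39986182 961.51044581]
clear [551.95830488 124.39986182  15.27685632] [633.11961681 465.68751616 961.51044581]
```

View pics/crop1.png

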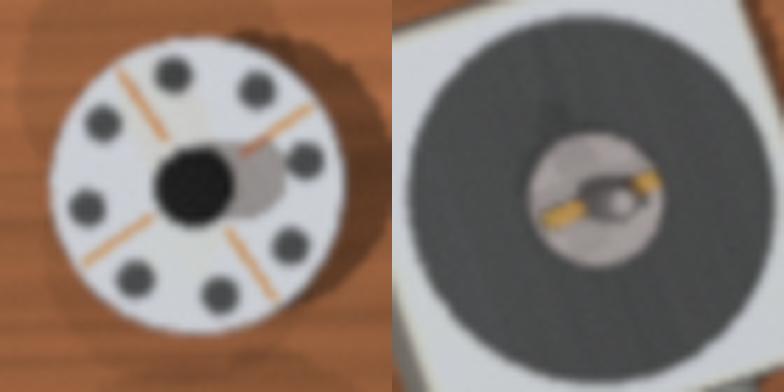

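Both crops are sharp. The rotor centre is at about (198,186), with orange lines (120,68)-(277,300) and (84,265)-(312,105). The brass pin runs (545,222)-(660,178), and the flange centre is at about (596,200).

```bash
cat >> h.py <<'E'
from scipy.spatial.transform import Rotation as Ro
def plan(target,jaw,s):
    "shift (m, tool axes) and rotvec deg to TCP target, tool down, y axis at world angle jaw (deg)"
    R=Ro.from_euler('xyz',s['tcp_rot'],degrees=True)
    a=np.radians(jaw);y=np.array([np.cos(a),np.sin(a),0]);x=np.array([0,0,-1.])
    T=Ro.from_matrix(np.stack([x,y,np.cross(x,y)],1))
    return (R.inv().apply(np.array(target)-s['tool_pos'])/1000).round(4),(R.inv()*T).as_rotvec(degrees=True).round(2)
def yaw(s):
    y=Ro.from_euler('xyz',s['tcp_rot'],degrees=True).as_matrix()[:,1];return np.degrees(np.arctan2(y[1],y[0]))
def st(s): print('t',round(s['time'],2),'tcp',s['tool_pos'].round(1),'yaw',yaw(s).round(2),'tilt x',Ro.from_euler('xyz',s['tcp_rot'],degrees=True).as_matrix()[:,0].round(3),'F',s['ft_force'].round(1),'M',s['wrist_torque'].round(2),'gap',round(s['finger_gap'],1),'q',s['joint_pos'].round(1))
E
python3 - <<'E'
from h import *
from bench import sense
t=np.load("top.npz");K,E=t['mtx'],t['extrinsics']
f=lambda x,y,z,o:proj(o+x/5.6-.4,220+y/5.6-.4,z,K,E)
def ang(a,b,z,o,x0=0):
    p=f(a[0]-x0,a[1],z,o);q=f(b[0]-x0,b[1],z,o);return np.degrees(np.arctan2(*(q-p)[[1,0]]))%180,(p+q)/2
print(ang((120,68),(277,300),38.5,276));print(ang((84,265),(312,105),38.5,276))
print(ang((545,222),(660,178),61,440,392));print(ang((562,216),(650,182),61,440,392));print(f(198,186,38.5,276),f(596-392,200,54.5,440))
s=sense();st(s)
for j in (yaw(s),): print(plan([526.3,160,160],j,s))
E
```

```text
(np.float64(32.98509601891598), array([526.27072026, 159.1372457 ,  38.5       ]))
(np.float64(123.4694776462922), array([525.74754182, 159.0727841 ,  38.5       ]))
(np.float64(109.21950224221735), array([ 512.63884631, -180.66641783,   61.        ]))
(np.float64(109.40181922346513), array([ 512.9671402 , -181.95147867,   61.        ]))
[525.3009429  159.19317921  38.5       ] [ 512.40851243 -180.48509545   54.5       ]
t 0.1 tcp [241.6 548.7 252.3] yaw 66.24 tilt x [-0.001 -0.002 -1.   ] F [-0.5 -0.2 -0.5] M [0.02 0.03 0.01] gap 85.2 q [61.3  7.5 85.3 -0.  87.3 -4.9]
(array([ 0.0927, -0.2408,  0.4173]), array([-0.  , -0.01,  0.1 ]))
```

Request:
{"method": "carry_out", "body": {"commands": [0.02, -0.06, 0.105, 0, 0, 0, -1, 0.04, -0.12, 0.21, 0, 0, 0, -1, 0.06, -0.16, 0.28, 0, 0, 0, -1, 0.08, -0.2, 0.35, 0, 0, 0, -1, 0.09, -0.23, 0.4, 0, 0, 0, -1, 0.0927, -0.2408, 0.4173, 0, 0, 0, -1, 0.0927, -0.2408, 0.4173, 0, 0, 0, -1, 0.0927, -0.2408, 0.4173, 0, 0, 0, -1, 0.0927, -0.2408, 0.4173, 0, 0, 0, -1, 0.0927, -0.2408, 0.4173, 0, 0, 0, -1, 0.0927, -0.2408, 0.4173, 0, 0, 0, -1, 0.0927, -0.2408, 0.4173, 0, 0, 0, -1], "grip_force": 40}}

```text
time: 1.6
tool_pos: [526.0, 161.1, 160.3]
tcp_rot: [-82.1, 89.9, -105.8]
ft_force: [0.1, -0.6, 0.4]
finger_gap: 85.5
```

Run:
```python
from h import *
from bench import sense,optics
s=sense();st(s);print(plan([526.2,159.6,67.5],66.24,s))
p,d=optics.snapshot("wrist");c=optics.calibration("wrist");print(c)
cv2.imwrite("pics/w1.png",p[:,:,::-1]);np.savez("w1.npz",p=p,d=d,**c)
for n,P in dict(knobtop=[526.2,159.6,76],disc=[526.2,159.6,40]).items(): print(n,pix(P,c['mtx'],c['extrinsics']))
```

```text
t 1.6 tcp [526.  161.1 160.3] yaw 66.34 tilt x [-0.    -0.001 -1.   ] F [ 0.1 -0.6  0.4] M [ 0.    0.01 -0.04] gap 85.5 q [ 11.7   3.5  99.4  -0.1  77.2 -54.6]
(array([ 0.0928, -0.0012,  0.0008]), array([0.1 , 0.01, 0.08]))
{'mtx': array([[281.77563663,   0.        , 319.6528028 ],
       [  0.        , 281.77563663, 200.38795534],
       [  0.        ,   0.        ,   1.        ]]), 'extrinsics': array([[ 4.00796292e-01, -8.78002336e-01, -2.61675813e-01,
         4.60444821e+02],
       [ 9.16166331e-01,  3.83707255e-01,  1.15792903e-01,
         1.89766055e+02],
       [-1.25953188e-03, -2.86147935e-01,  9.58184623e-01,
         2.80538618e+02],
       [ 0.00000000e+00,  0.00000000e+00,  0.00000000e+00,
         1.00000000e+00]])}
knobtop (np.float64(318.319812097259), np.float64(214.40595206490457))
disc (np.float64(318.55373855121485), np.float64(200.92474742130798))
```

View pics/w1.png

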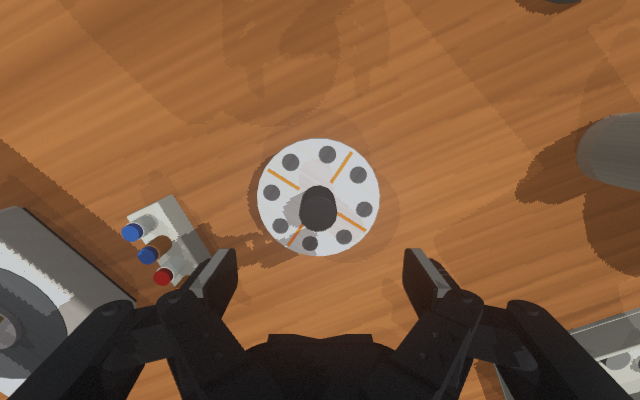

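The disc centre appears at about (318,197), and I predicted (318.5,201), so I'll cross-check it with the wrist depth.

```bash
cat >> h.py <<'E'
def cloud(d,K,E):
    v,u=np.mgrid[:d.shape[0],:d.shape[1]]
    P=np.stack([(u-K[0,2])/K[0,0]*d,-(v-K[1,2])/K[1,1]*d,-d],-1)@E[:3,:3].T+E[:3,3];P[d<=0]=np.nan;return P,u,v
E
python3 - <<'E'
from h import *
t=np.load("w1.npz");P,u,v=cloud(t['d'],t['mtx'],t['extrinsics'])
A=(u>240)&(u<395)&(v>125)&(v<262)&(v<245+0*u)
z=P[...,2];print("bench",np.nanmedian(z[A&(z<10)]),"disc",np.nanmedian(z[A&(z>30)&(z<50)]))
for n,m in(("disc",A&(z>33)&(z<46)),("knobtop",A&(z>71))):
    q=P[m][:,:2].astype(np.float32);print(n,len(q),cv2.minEnclosingCircle(q),q.mean(0))
E
```

```text
bench -0.3286410468729173 disc 39.78526695818178
disc 9416 ((525.8444213867188, 159.07826232910156), 54.97314453125) [519.0807  161.97643]
knobtop 1112 ((525.6840209960938, 158.96742248535156), 14.990925788879395) [524.8895  159.44058]
```

Request:
{"method": "carry_out", "body": {"commands": [0.02, -0.0016, 0.0008, 0, 0, 0, -1, 0.04, -0.0016, 0.0008, 0, 0, 0, -1, 0.06, -0.0016, 0.0008, 0, 0, 0, -1, 0.075, -0.0016, 0.0008, 0, 0, 0, -1, 0.085, -0.0016, 0.0008, 0, 0, 0, -1, 0.0925, -0.0016, 0.0008, 0, 0, 0, -1, 0.0925, -0.0016, 0.0008, 0, 0, 0, -1, 0.0925, -0.0016, 0.0008, 0, 0, 0, -0.2, 0.0925, -0.0016, 0.0008, 0, 0, 0, 0, 0.0925, -0.0016, 0.0008, 0, 0, 0, 0.1, 0.0925, -0.0016, 0.0008, 0, 0, 0, 0.1, 0.0925, -0.0016, 0.0008, 0, 0, 0, 0.1], "grip_force": 40}}

```text
time: 3.15
tool_pos: [526.1, 159.1, 67.9]
tcp_rot: [-75.3, 89.9, -99.0]
ft_force: [-0.4, 0.1, 0.4]
finger_gap: 38.4
```

Run:
```python
from h import *
from bench import sense
s=sense();st(s)
```

```text
t 3.15 tcp [526.1 159.1  67.9] yaw 66.33 tilt x [-0.    -0.001 -1.   ] F [-0.4  0.1  0.4] M [ 0.01 -0.01  0.02] gap 38.4 q [ 1.150e+01  9.600e+00  1.033e+02 -1.000e-01  6.720e+01 -5.480e+01]
```

Now close onto the knob, then lift slightly.

Request:
{"method": "carry_out", "body": {"commands": [0, 0, 0, 0, 0, 0, 0.2, 0, 0, 0, 0, 0, 0, 0.3, 0, 0, 0, 0, 0, 0, 0.5, 0, 0, 0, 0, 0, 0, 1, 0, 0, 0, 0, 0, 0, 1, 0, 0, 0, 0, 0, 0, 1, -0.003, 0, 0, 0, 0, 0, 1, -0.006, 0, 0, 0, 0, 0, 1, -0.012, 0, 0, 0, 0, 0, 1, -0.02, 0, 0, 0, 0, 0, 1, -0.02, 0, 0, 0, 0, 0, 1], "grip_force": 40}}

```text
time: 4.53
tool_pos: [526.9, 159.3, 89.1]
tcp_rot: [-3.1, 89.9, -26.8]
ft_force: [-0.3, -0.6, -4.7]
finger_gap: 29.3
```

Run:
```python
from h import *
from bench import sense
s=sense();st(s)
for z in(180,):
  print(plan([s['tool_pos'][0],s['tool_pos'][1],z],66.3,s),plan([513,-179.6,z],66.3,s))
```

```text
t 4.53 tcp [526.9 159.3  89.1] yaw 66.33 tilt x [ 0.002 -0.001 -1.   ] F [-0.3 -0.6 -4.7] M [-0.06 -0.07  0.02] gap 29.3 q [ 1.150e+01  7.900e+00  1.026e+02 -1.000e-01  6.940e+01 -5.480e+01]
(array([-0.0909, -0.    ,  0.0002]), array([0.03, 0.11, 0.01])) (array([-0.0906, -0.316 ,  0.1235]), array([0.03, 0.11, 0.01]))
```

Request:
{"method": "carry_out", "body": {"commands": [-0.01, 0, 0, 0, 0, 0, 1, -0.025, 0, 0, 0, 0, 0, 1, -0.042, 0, 0, 0, 0, 0, 1, -0.06, 0, 0, 0, 0, 0, 1, -0.075, -0.008, 0.003, 0, 0, 0, 1, -0.086, -0.02, 0.008, 0, 0, 0, 1, -0.0906, -0.036, 0.014, 0, 0, 0, 1, -0.0906, -0.056, 0.022, 0, 0, 0, 1, -0.0906, -0.076, 0.03, 0, 0, 0, 1, -0.0906, -0.096, 0.0375, 0, 0, 0, 1, -0.0906, -0.116, 0.045, 0, 0, 0, 1, -0.0906, -0.136, 0.053, 0, 0, 0, 1]}}

```text
time: 6.02
tool_pos: [519.9, 11.7, 179.2]
tcp_rot: [-41.5, 89.9, -65.2]
ft_force: [0.4, 0.1, -4.7]
finger_gap: 29.0
```

Run:
```python
from h import *
from bench import sense
s=sense();st(s)
print(plan([513,-179.6,180],66.3,s),plan([513,-179.6,180],52.4,s))
```

```text
t 6.03 tcp [519.9  11.7 179.2] yaw 66.28 tilt x [ 0.    -0.001 -1.   ] F [ 0.4  0.1 -4.7] M [-0.01 -0.02  0.  ] gap 29.0 q [-4.300e+00 -2.200e+00  1.031e+02 -1.000e-01  7.910e+01 -7.060e+01]
(array([-0.0006, -0.178 ,  0.0706]), array([-0.02,  0.05,  0.04])) (array([-0.0006, -0.178 ,  0.0706]), array([13.88,  0.05,  0.04]))
```

Request:
{"method": "carry_out", "body": {"commands": [0, -0.018, 0.007, 1, 0, 0, 1, 0, -0.038, 0.015, 2.5, 0, 0, 1, 0, -0.06, 0.024, 4, 0, 0, 1, 0, -0.08, 0.032, 6, 0, 0, 1, 0, -0.1, 0.04, 8, 0, 0, 1, 0, -0.12, 0.048, 10, 0, 0, 1, 0, -0.14, 0.056, 12, 0, 0, 1, 0, -0.157, 0.0625, 13.9, 0, 0, 1, 0, -0.17, 0.0675, 13.9, 0, 0, 1, 0, -0.178, 0.0706, 13.9, 0, 0, 1, 0, -0.178, 0.0706, 13.9, 0, 0, 1, 0, -0.178, 0.0706, 13.9, 0, 0, 1]}}

```text
time: 7.52
tool_pos: [513.0, -179.1, 179.3]
tcp_rot: [-21.6, 90.0, -59.2]
ft_force: [-0.1, -0.0, -3.9]
finger_gap: 29.2
```

Run:
```python
from h import *
from bench import sense,optics
s=sense();st(s)
t=np.load("top.npz");K,E=t['mtx'],t['extrinsics']
p,d=optics.snapshot("top");ws,wd=optics.snapshot("wrist");c=optics.calibration("wrist")
sc,sd=optics.snapshot("scene")
P,u,v=cloud(wd,c['mtx'],c['extrinsics']);z=P[...,2]
print("disc z med", [np.nanmedian(z[(v<205)&(z>a)&(z<b)]) for a,b in((130,165),)])
q=P[(v<250)&(z>140)&(z<158)&(abs(P[...,0]-513)<70)&(abs(P[...,1]+179)<70)][:,:2].astype(np.float32);print(len(q),cv2.minEnclosingCircle(q))
f=lambda i,y0,y1,x0,x1:cv2.resize(i[y0:y1,x0:x1,::-1],(400,400),interpolation=cv2.INTER_CUBIC)
uu,vv=map(int,pix([513,-179,110],K,E))
cv2.imwrite("pics/m.png",np.hstack([f(ws,60,280,210,430),f(sc,120,240,175,295)]))
np.savez("w2.npz",p=ws,d=wd,**c)
```

```text
t 7.53 tcp [ 513.  -179.1  179.3] yaw 52.42 tilt x [ 0.    -0.001 -1.   ] F [-0.1 -0.  -3.9] M [ 0.04 -0.03  0.06] gap 29.2 q [-24.6   1.4  99.5  -0.   79.1 -77. ]
disc z med [np.float64(151.03295060589818)]
14140 ((511.91485595703125, -178.06309509277344), 54.75712585449219)
```

View pics/m.png

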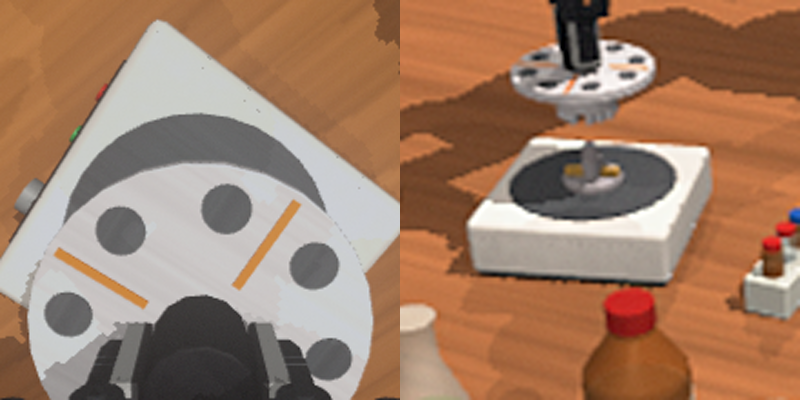

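In the wrist crop the orange line runs (297,203)-(236,288), and a second runs (55,251)-(147,305). The scene view shows the rotor upright above the spindle. Next I'll check the slot angle and the plate centre.

Run:
```python
from h import *
from bench import sense
t=np.load("w2.npz");K,E=t['mtx'],t['extrinsics'];s=220/400
def ang(a,b):
    p,q=[proj(210+x*s-.2,60+y*s-.2,151.2,K,E) for x,y in(a,b)];return np.degrees(np.arctan2(*(q-p)[[1,0]]))%90
print(ang((297,203),(236,288)),ang((55,251),(147,305)))
P,u,v=cloud(t['d'],K,E);hs=cv2.cvtColor(t['p'],cv2.COLOR_RGB2GRAY)
m=(abs(P[...,2]-50)<6)&(abs(P[...,0]-513)<85)&(abs(P[...,1]+179)<85)
m&=(hs<110)&(v<170)
q=P[m];print(len(q),np.median(q[:,2]))
# boundary: outer arc -> fit circle
c=np.array([513,-179.]);a=np.degrees(np.arctan2(q[:,1]-c[1],q[:,0]-c[0])).round()
rad=np.hypot(*(q[:,:2]-c).T);pts=np.array([q[a==k][rad[a==k].argmax(),:2] for k in np.unique(a) if (a==k).sum()>5])
A=np.c_[2*pts,np.ones(len(pts))];x=np.linalg.lstsq(A,(pts**2).sum(1),rcond=None)[0];r=np.sqrt(x[2]+x[:2]@x[:2])
print(len(pts),x[:2],r,np.std(np.hypot(*(pts-x[:2]).T)-r))
s=sense();print(plan([513.3,-179.8,157],52.4,s))
```

```text
19.284391464117874 19.745668235939053
2811 50.5021085695048
131 [ 512.08884539 -181.83525384] 67.21423645238397 2.1769145944383403
(array([ 0.0224, -0.0004,  0.0006]), array([0.03, 0.05, 0.02]))
```

Request:
{"method": "carry_out", "body": {"commands": [0.005, -0.0006, 0.0007, 0, 0, 0, 1, 0.012, -0.0006, 0.0007, 0, 0, 0, 1, 0.018, -0.0006, 0.0007, 0, 0, 0, 1, 0.022, -0.0006, 0.0007, 0, 0, 0, 1, 0.025, -0.0006, 0.0007, 0, 0, 0, 1, 0.028, -0.0006, 0.0007, 0, 0, 0, 1, 0.03, -0.0006, 0.0007, 0, 0, 0, 1, 0.032, -0.0006, 0.0007, 0, 0, 0, 1, 0.034, -0.0006, 0.0007, 0, 0, 0, 1, 0.034, -0.0006, 0.0007, 0, 0, 0, 1]}}

```text
time: 8.93
tool_pos: [513.2, -180.0, 145.2]
tcp_rot: [-40.5, 90.0, -78.0]
ft_force: [0.6, -0.4, -4.5]
finger_gap: 28.8
```

Run:
```python
from h import *
from bench import sense
s=sense();st(s);print(plan([513.3,-179.8,133],52.4,s))
```

```text
t 8.93 tcp [ 513.2 -180.   145.2] yaw 52.43 tilt x [ 0.    -0.001 -1.   ] F [ 0.6 -0.4 -4.5] M [-0.03  0.03  0.02] gap 28.8 q [-24.7   3.3 101.3  -0.   75.4 -77.1]
(array([ 0.0122,  0.0002, -0.    ]), array([0.03, 0.04, 0.03]))
```

Request:
{"method": "carry_out", "body": {"commands": [0.002, 0, 0, 0, 0, 0, 1, 0.004, 0, 0, 0, 0, 0, 1, 0.006, 0, 0, 0, 0, 0, 1, 0.008, 0, 0, 0, 0, 0, 1, 0.009, 0, 0, 0, 0, 0, 1, 0.01, 0, 0, 0, 0, 0, 1, 0.01, 0, 0, 0, 0, 0, 1]}}

```text
time: 9.8
tool_pos: [513.1, -180.1, 135.2]
tcp_rot: [-45.7, 89.9, -83.2]
ft_force: [-1.6, -1.9, -4.1]
finger_gap: 29.0
```

Run:
```python
from h import *
from bench import sense
s=sense();st(s)
```

```text
t 9.8 tcp [ 513.1 -180.1  135.2] yaw 52.43 tilt x [ 0.    -0.001 -1.   ] F [-1.6 -1.9 -4.1] M [-0.44  0.17  0.02] gap 29.0 q [-2.470e+01  3.900e+00  1.018e+02 -1.000e-01  7.430e+01 -7.710e+01]
```

The pilot is in the bore with a small side load. I'll shift 0.5 mm with it and go on down gently through pin height.

Request:
{"method": "carry_out", "body": {"commands": [0, -0.0005, 0, 0, 0, 0, 1, 0.001, -0.0005, 0, 0, 0, 0, 1, 0.002, -0.0005, 0, 0, 0, 0, 1, 0.003, -0.0005, 0, 0, 0, 0, 1, 0.004, -0.0005, 0, 0, 0, 0, 1, 0.005, -0.0005, 0, 0, 0, 0, 1, 0.005, -0.0005, 0, 0, 0, 0, 1]}}

```text
time: 10.68
tool_pos: [512.8, -180.5, 130.0]
tcp_rot: [-58.0, 89.9, -95.5]
ft_force: [0.7, -0.4, -4.0]
finger_gap: 28.9
```

Run:
```python
from h import *
from bench import sense
s=sense();st(s)
```

```text
t 10.68 tcp [ 512.8 -180.5  130. ] yaw 52.43 tilt x [-0.    -0.001 -1.   ] F [ 0.7 -0.4 -4. ] M [ 0.01 -0.01  0.02] gap 28.9 q [-2.48e+01  4.20e+00  1.02e+02 -1.00e-01  7.38e+01 -7.72e+01]
```

Request:
{"method": "carry_out", "body": {"commands": [0.0007, 0, 0, 0, 0, 0, 1, 0.0014, 0, 0, 0, 0, 0, 1, 0.002, 0, 0, 0, 0, 0, 1, 0.0027, 0, 0, 0, 0, 0, 1, 0.003, 0, 0, 0, 0, 0, 1, 0.003, 0, 0, 0, 0, 0, 1]}}

```text
time: 11.42
tool_pos: [512.7, -180.5, 127.0]
tcp_rot: [-62.8, 89.9, -100.4]
ft_force: [-0.4, -0.7, -4.4]
finger_gap: 28.7
```

Run:
```python
from h import *
from bench import sense
s=sense();st(s)
```

```text
t 11.43 tcp [ 512.7 -180.5  127. ] yaw 52.43 tilt x [-0.    -0.001 -1.   ] F [-0.4 -0.7 -4.4] M [ 0.   -0.    0.03] gap 28.7 q [-2.480e+01  4.400e+00  1.022e+02 -1.000e-01  7.350e+01 -7.720e+01]
```

The hub is below pin-top height with no contact, so the slots are over the pin. I'll ease it down to the flange.

Request:
{"method": "carry_out", "body": {"commands": [0.0007, 0, 0, 0, 0, 0, 1, 0.0014, 0, 0, 0, 0, 0, 1, 0.002, 0, 0, 0, 0, 0, 1, 0.0025, 0, 0, 0, 0, 0, 1, 0.0028, 0, 0, 0, 0, 0, 1, 0.0028, 0, 0, 0, 0, 0, 1]}}

```text
time: 12.18
tool_pos: [512.7, -180.5, 124.1]
tcp_rot: [-60.6, 89.9, -98.2]
ft_force: [0.2, 0.3, -3.8]
finger_gap: 29.0
```

Run:
```python
from h import *
from bench import sense
s=sense();st(s)
```

```text
t 12.18 tcp [ 512.7 -180.5  124.1] yaw 52.43 tilt x [-0.    -0.001 -1.   ] F [ 0.2  0.3 -3.8] M [ 0.   -0.02  0.01] gap 29.0 q [-2.480e+01  4.500e+00  1.023e+02 -1.000e-01  7.320e+01 -7.720e+01]
```

Request:
{"method": "carry_out", "body": {"commands": [0.0002, 0, 0, 0, 0, 0, 1, 0.0004, 0, 0, 0, 0, 0, 1, 0.0006, 0, 0, 0, 0, 0, 1, 0.0006, 0, 0, 0, 0, 0, 1]}}

```text
time: 12.68
tool_pos: [512.9, -180.6, 124.0]
tcp_rot: [-40.4, 89.9, -78.0]
ft_force: [-2.3, 0.8, 1.8]
finger_gap: 28.8
```

Run:
```python
from h import *
from bench import sense
s=sense();st(s)
```

```text
t 12.68 tcp [ 512.9 -180.6  124. ] yaw 52.43 tilt x [ 0.    -0.001 -1.   ] F [-2.3  0.8  1.8] M [ 0.08  0.45 -0.02] gap 28.8 q [-2.480e+01  4.500e+00  1.023e+02 -1.000e-01  7.310e+01 -7.720e+01]
```

Contact came at TCP z 124.0, which matches the 123.9 expected for home. Release and rise.

Request:
{"method": "carry_out", "body": {"commands": [0, 0, 0, 0, 0, 0, 0.2, 0, 0, 0, 0, 0, 0, 0, 0, 0, 0, 0, 0, 0, -0.2, 0, 0, 0, 0, 0, 0, -0.4, 0, 0, 0, 0, 0, 0, -0.4, 0, 0, 0, 0, 0, 0, -0.4, -0.01, 0, 0, 0, 0, 0, -0.4, -0.03, 0, 0, 0, 0, 0, -0.4, -0.06, 0, 0, 0, 0, 0, -0.4, -0.09, 0, 0, 0, 0, 0, -0.4, -0.1, 0, 0, 0, 0, 0, -0.4, -0.1, 0, 0, 0, 0, 0, -0.4]}}

```text
time: 14.18
tool_pos: [513.2, -180.6, 224.7]
tcp_rot: [-9.6, 89.9, -47.2]
ft_force: [1.2, 0.1, -0.5]
finger_gap: 59.9
```

Run:
```python
from h import *
from bench import sense,optics
s=sense();st(s)
w,wd=optics.snapshot("wrist");c=optics.calibration("wrist");sc,sd=optics.snapshot("scene")
P,u,v=cloud(wd,c['mtx'],c['extrinsics']);z=P[...,2]
A=(abs(P[...,0]-513)<58)&(abs(P[...,1]+180)<58)
m=A&(z>85)&(z<106);q=P[m];print("disc z",np.median(q[:,2]),cv2.minEnclosingCircle(q[:,:2].astype(np.float32)))
print("plane",np.linalg.lstsq(np.c_[q[:,:2]-[513,-180],np.ones(len(q))],q[:,2],rcond=None)[0])
b=(abs(P[...,0]-513)<75)&(abs(P[...,1]+180)<75)&(abs(z-50)<4);print("housing top",np.median(z[b]),"bench",np.nanmedian(z[abs(z)<5]),"knobtop",np.median(z[A&(z>122)&(z<145)]))
f=lambda i,y0,y1,x0,x1:cv2.resize(i[y0:y1,x0:x1,::-1],(400,400),interpolation=cv2.INTER_CUBIC)
cv2.imwrite("pics/end.png",np.hstack([f(w,60,320,190,450),f(sc,120,300,165,345)]))
```

```text
t 14.18 tcp [ 513.2 -180.6  224.7] yaw 52.43 tilt x [ 0.002 -0.002 -1.   ] F [ 1.2  0.1 -0.5] M [0.02 0.03 0.04] gap 59.9 q [-24.8  -0.4  96.5  -0.1  83.8 -77.2]
disc z 94.54033432380464 ((511.95037841796875, -179.98617553710938), 54.98627853393555)
plane [-1.58467378e-03  9.00695984e-04  9.45725747e+01]
housing top 48.67328534999564 bench -1.5086534591980012 knobtop 130.34722132151205
```

View pics/end.png

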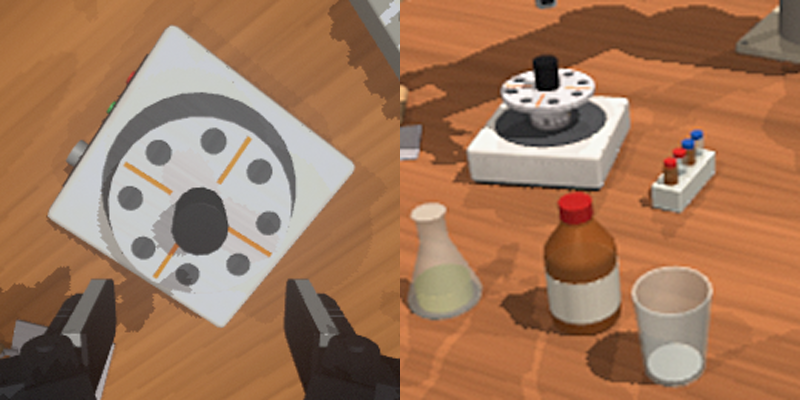

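The picture shows the rotor level on the spindle with the gripper clear and the glassware and rack in place. The disc top is 45.9 mm above the housing top, where 46 mm means home (53 mm would mean standing on the pin).

```bash
python3 -c "
from bench import order
print(order.hand_in())"
```

```text
the job is handed in; nothing more can be done
None
```

The rotor is fully home on the spindle, released, and the job is handed in at about 14 s of the 72 s allowed. I gripped it by the knob, lifted it upright and carried it over the vial rack. I turned it about 14° in the air to match the pin direction read from the top camera. It then went straight down over the pin without first standing on it, so it needed no turning under pressure. The final press on the flange was about 6 N.

**Seated:**
- Contact came at TCP z 124.0 mm, against 123.9 mm expected for home.
- After release the disc top measured 45.9 mm above the housing, where 46 mm is home and 53 mm would mean standing on the pin.
- The disc tilt was about 0.1°.

**Surroundings:** The gripper is about 100 mm clear of the rotor. In the last picture the rack, flask, beaker and amber bottle look undisturbed. The clear bottle was outside that picture, so I didn't re-check it.

**Disagreements:**
- Camera positions differed by about 1 mm between the top and wrist views.
- In the last wrist view all heights read about 1.5 mm low, so I compared heights relative to the housing.
- A circle fit to the drive's dark plate was poor, with about 2 mm scatter, so I didn't use it.

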